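# Lock a column of storage cases with a rod

### The arm

A 7-joint arm with a two-finger parallel gripper is mounted at the origin on the work surface. World frame = base frame: x ahead of the robot, y to its left, z up, the work surface at z = 0. Lengths are in m, angles in rad, forces in N, time in s.
With the tool pointing down it reaches from about 0.4 to 0.9 m from the base axis. Payload 5.6 kg.
Tool frame: the origin (TCP) lies at the centre of the arm's flange, where the gripper is bolted on; the fingertips stand 190 mm ahead of it and the grasp point (between the pads) lies 171 mm ahead of it (tip_reach is the distance from the TCP to the fingertips, in m); z points along the fingers, y is the line along which they close (so a half turn about z gives the same grasp; the last joint's range is limited). The gripper opens to 92 mm and grips with 3 to 60 N. Pads are 20 mm wide; open, the fingers measure 128 mm over their backs; the gripper's body (75 mm by 189 mm) begins 69 mm behind the grasp point.
Start: joints at [1.266, 0.468, -0.012, 1.603, 0.006, 1.071, -0.056], TCP at [0.168, -0.628, 0.405] pointing down, gripper open.
Joint ranges: [-2.53, 2.53], [-0.31, 2.02], [-1.57, 1.55], [0.28, 2.44], [-1.29, 4.43], [0.15, 1.84], [-2.92, 2.92]. Speed limits (rad/s): [2.57, 2.57, 3.14, 3.14, 3.14, 3.14, 3.14].

### API

Orientations are given as a 3x3 rotation matrix whose columns are the frame's x, y, z axes.
In Python, from cell import reach, servo_line, goto_joints, release, grasp, pause, ik, camera, MotionError, hand_in, get_time_s, get_joint_pos, get_qd, get_joint_torque, get_tcp_pos, get_eef_rot, get_force, get_torque, get_grip_width, get_finger_force, tip_reach gives the robot as it stands. Calls block until the motion is done:
- reach(position, orientation): joint-space move of the TCP to a pose.
- servo_line(position, frame=None, v=0.15): straight line of the TCP; frame=None keeps the orientation; v is the mean speed in m/s.
- goto_joints(angles): joint-space move.
- release() and grasp(grasp_force=None): open the fingers fully, or close them until they stop; grasp_force is the grip in N (None keeps the last).
- pause(seconds).
- ik(position, orientation): joint angles nearest the present ones, or None.
- camera(name): name is "scene" or "side" or "wrist"; returns a dict with "frame" (420x560x3 uint8, blue, green, red), "fx", "fy", "cx", "cy" (pixels), "T" (4x4, takes a point from camera to world coordinates); the wrist camera has in their place "hand_eye" (4x4, takes a point from camera to tool coordinates, whose origin is the TCP and whose axes are the flange's). Camera axes: x right, y down, z forward; pixel columns grow to the right and rows downward; lengths in m; the calibration is good to about 2 mm. A picture is of the moment at which its call begins: read the wrist's pose just before it. There is no depth.
A pose or a line that the arm cannot do raises MotionError and nothing moves.
- hand_in(): hands the job in; it is judged then, once.
Readings, each from a call of its own:
- get_time_s(): time.
- get_joint_pos(): joint angles.
- get_qd(): joint speeds.
- get_joint_torque(): joint torques, N m.
- get_tcp_pos(): TCP position.
- get_eef_rot(): TCP orientation.
- get_force(): force on the tool from outside, world axes, zero at the start.
- get_torque(): the same for the moment, N m.
- get_grip_width(): finger opening in m.
- get_finger_force(): force on a finger pad.
Only numpy, scipy, OpenCV 4.12 (cv2) and the standard library are available. Lean on these libraries where they do the work, as an engineer would, in place of code of your own. Each camera call takes 0.05 s, during which the arm holds its last target. There are 200 camera calls.

### The job

Build up the column of craft cases: stack the plain case squarely on the case fixed to the desk, let it go, then stack the case with the lug squarely on top of that, its lug straight above the fixed case's lug, and let it go. Then take the rod by its grip block and thread it from above through the upper lug and on through the lower one, and finish while still holding it upright there with its tip sticking out below the lower lug but clear of the desk, so that a colleague can clip it. Leave the mug, tape roll and stapler where they are.

Things in the scene. Friction and masses are not known exactly. Their poses are not given: they have to be found in the camera images.
- base_case: The bottom case of the column, fixed to the desk on a thin dark foot plate: pale closed box with a white lid, 110 (x) x 60 (y) x 50 mm high, flat on top. Origin at the centre of its underside on the desk, z up. A lug block 28 x 28 x 18 mm (its top flush with the top of the case) stands out from its +x end, with a vertical through hole of 14 mm diameter whose axis is at x = 69 mm, y = 0.
- base_lug (a point): Centre of the upper mouth of the hole in the fixed case's lug (lower bushing), 50 mm above the desk; the hole runs 18 mm straight down from here and is open below, so there are 32 mm from its lower mouth to the desk. Axes as base_case.
- plain_case: Loose closed case without a lug, 110 (x) x 60 (y) x 36 mm high, flat top and underside, about 160 g. Same pale plastic and white lid. Origin at the centre of its underside, z up, x along its length. Either way round is right.
- lug_case: Loose closed case with a lug, 110 (x) x 60 (y) x 40 mm high, flat top and underside, about 200 g. Origin at the centre of its underside, z up. A lug block 28 x 28 mm, from 8 to 26 mm above the underside, stands out from its +x end, with a vertical through hole of 14 mm diameter at x = 69 mm, y = 0.
- top_lug (a point): Centre of the upper mouth of the hole in the loose case's lug (upper bushing), 26 mm above that case's underside; the hole runs 18 mm straight down from here. Axes as lug_case.
- rod_stand: Wooden block fixed to the desk, 60 x 60 x 65 mm high, with a vertical hole of 10.5 mm diameter, 60 mm deep, in the middle of its top, in which the rod stands upright. Origin at the centre of its underside, z up.
- rod: Aluminium rod, 9 mm diameter, standing upright, with a black square grip block on its upper end; about 70 g. Origin at its tip (lower end), z along the rod towards the grip block. The rod runs from 0 to 126 mm (the first 8 mm taper from 5 mm to 9 mm diameter); the grip block is 20 x 20 mm square, its faces along x and y, from 126 to 166 mm. At the start its tip stands 5 mm above the desk. The column's top is 126 mm above the desk when both cases are stacked.
- rod_shaft (a point): Point on the rod's axis 88 mm above its tip.
- mug: Bystander: white mug, 80 mm wide, 90 mm high. Origin at the centre of its underside.
- tape: Bystander: roll of tape lying flat, 90 mm wide, 24 mm high. Origin at the centre of its underside.
- stapler: Bystander: black stapler, 125 mm long, 51 mm high. Origin at the centre of its underside.
There are look-alikes about, which are no part of the job. Leave any blue or orange look-alike of the base_case alone. What is shaped like the plain_case but blue or purple is not meant.

How it is judged:
On the way, in this order (a step that is already met when the one before it is completed fails the run):
1. the plain case stands squarely on the fixed case and is let go (x of plain_case in the frame of base_case between -0.007 and 0.007 m and y of plain_case in the frame of base_case between -0.007 and 0.007 m and z of plain_case in the frame of base_case between 0.047 and 0.053 m and angle between the x axis of plain_case and the x axis of base_case, either way round below 0.1 rad and angle between plain_case's own z axis and vertical below 0.06 rad and linear speed of plain_case below 0.03 m/s and contact force between the fingers and plain_case below 0.3 N), for 0.2 s.
2. the lug case stands squarely on the plain case with its lug above the fixed lug, and is let go (all of step 1 and x of lug_case in the frame of base_case between -0.007 and 0.007 m and y of lug_case in the frame of base_case between -0.007 and 0.007 m and z of lug_case in the frame of base_case between 0.083 and 0.089 m and angle between the x axis of lug_case and the x axis of base_case, either way round below 0.1 rad and angle between lug_case's own z axis and vertical below 0.06 rad and linear speed of lug_case below 0.03 m/s and contact force between the fingers and lug_case below 0.3 N and horizontal distance between top_lug and base_lug below 0.007 m), for 0.2 s.
3. the rod's tip is in or just through the upper lug's hole and not yet in the lower one (horizontal distance between rod and top_lug below 0.006 m and z of rod in the frame of top_lug below -0.005 m and z of rod in the frame of base_lug above 0.002 m), for 0.05 s.
At the end, for the whole second after the job is handed in: Both loose cases rest in order on the fixed one, square to 7 mm and 0.1 rad (height 3 mm), lugs in line to 7 mm, let go; the rod is gripped, still, upright to 0.1 rad, through both holes, tip at least 3 mm below the lower lug and 3 mm above the desk, block off the upper lug (all of step 2 and horizontal distance between rod and base_lug below 0.006 m and horizontal distance between rod_shaft and top_lug below 0.006 m and z of rod in the frame of base_lug below -0.021 m and height (world z) of rod above 0.003 m and z of rod in the frame of top_lug above -0.124 m and angle between rod's own z axis and vertical below 0.1 rad and linear speed of rod below 0.02 m/s and contact force between the fingers and rod above 1 N); the arm keeps its last pose, push and grip.
It fails at once if the mug, tape roll or stapler is moved more than 25 mm (distance of any of mug, tape, stapler from where it was at the start of the episode above 0.025 m).
It also fails if it takes over 72 s, if anything falls off the work surface, if the arm or the gripper's body presses on something with over 40 N, if the wrist force passes 120 N, or if a joint passes its speed limit or range.

## Working session

There is one attempt and no reset: what is moved stays moved. The work goes in short steps, each a Python script; the robot and the scene stay as the last script left them, time stands still between calls to the robot, and variables do not carry over. Pictures are saved under pics/ and viewed, at most 10 in all, crops included, and the job is handed in when it is done.

```bash
ls; mkdir -p pics; python3 - <<'E'
from cell import *
import cv2,numpy as np
for n in("scene","side"):
    c=camera(n); cv2.imwrite(f"pics/{n}0.png",c["frame"]); print(n,c["fx"],c["cx"],c["cy"],np.round(c["T"],3).tolist())
c=camera("wrist");print(c["fx"],np.round(c["hand_eye"],3).tolist(),get_time_s());print(np.round(get_eef_rot(),3))
E
```

```text
pics
scene 455.78009235119475 276.9256088089778 213.28272281371616 [[0.887, 0.375, -0.268, 0.783], [0.461, -0.734, 0.499, -0.393], [-0.009, -0.567, -0.824, 0.868], [0.0, 0.0, 0.0, 1.0]]
side 423.405117755523 281.37733408745834 213.73467079882607 [[0.971, -0.164, 0.175, 0.359], [-0.24, -0.704, 0.669, -0.552], [0.013, -0.691, -0.723, 0.714], [0.0, 0.0, 0.0, 1.0]]
340.7209638837299 [[-0.0, -0.969, -0.247, 0.069], [1.0, 0.0, -0.0, -0.0], [0.0, -0.247, 0.969, 0.019], [0.0, 0.0, 0.0, 1.0]] 0.15
[[ 0.966  0.259 -0.   ]
 [ 0.259 -0.966  0.001]
 [-0.    -0.001 -1.   ]]
```

View pics/scene0.png

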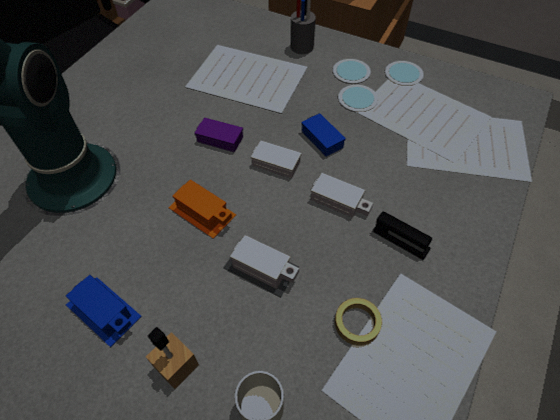

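View pics/side0.png

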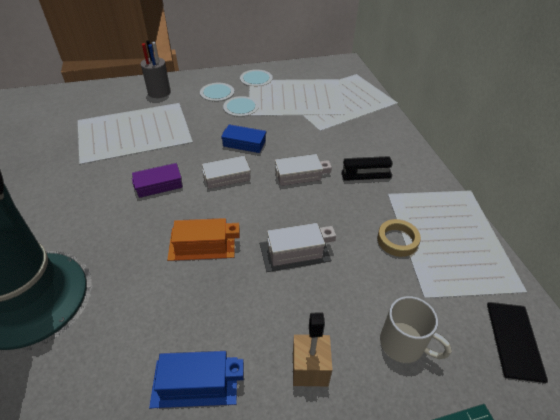

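The pictures show the fixed case at scene (262,262) with its lug at (290,272), the plain case at (275,158), the lug case at (340,193) with its lug at (365,205), and the rod block at (158,338) over a stand at (172,360). In the side view these are at (297,243), (227,171), (302,168) and (316,324). Next I'll measure the lids.

```bash
cat > h.py <<'E'
from cell import *
import cv2,numpy as np
def rays(c,px,T=None):
    T=c["T"] if T is None else T
    px=np.atleast_2d(px).astype(float)
    d=np.c_[(px[:,0]-c["cx"])/c["fx"],(px[:,1]-c["cy"])/c["fy"],np.ones(len(px))]@T[:3,:3].T
    return T[:3,3],d
def onplane(c,px,z,T=None):
    o,d=rays(c,px,T); return (o+d*((z-o[2])/d[:,2])[:,None])[:,:2]
def tri(a,b):  # (o,d),(o,d)
    A=np.zeros((3,3));y=np.zeros(3)
    for o,d in(a,b):
        d=d.ravel()/np.linalg.norm(d);P=np.eye(3)-np.outer(d,d);A+=P;y+=P@o
    return np.linalg.solve(A,y)
def lid(c,seed,z,thr,T=None):
    """bright blob at seed -> minAreaRect on plane z"""
    g=cv2.cvtColor(c["frame"],cv2.COLOR_BGR2GRAY)
    m=(g>thr).astype(np.uint8)
    m=cv2.morphologyEx(m,cv2.MORPH_OPEN,np.ones((5,5),np.uint8))
    n,l=cv2.connectedComponents(m,connectivity=4); m=(l==l[int(seed[1]),int(seed[0])]).astype(np.uint8)
    k=max(cv2.findContours(m,0,cv2.CHAIN_APPROX_NONE)[0],key=cv2.contourArea)
    p=onplane(c,k[:,0],z,T)
    (cx,cy),(w,h),a=cv2.minAreaRect((p*1000).astype(np.float32))
    if w<h: w,h,a=h,w,a+90
    return np.r_[cx/1000,cy/1000],w,h,(a+90)%180-90
def wrist():
    R,p=np.array(get_eef_rot()),np.array(get_tcp_pos()); c=camera("wrist")
    T=np.eye(4);T[:3,:3]=R;T[:3,3]=p; c["T"]=T@c["hand_eye"]; return c
E
python3 - <<'E'
from h import *
S=camera("scene");D=camera("side")
for n,a,b,z in(("base",(262,258),(297,238),.05),("plain",(275,156),(227,169),.036),("lug",(338,190),(300,165),.04)):
    for c,s in((S,a),(D,b)):
        g=cv2.cvtColor(c["frame"],cv2.COLOR_BGR2GRAY); print(n,g[s[1]-16:s[1]+40:2,s[0]].tolist())
        t=int(.88*np.median(g[s[1]-2:s[1]+3,s[0]-2:s[0]+3]));print(t,lid(c,s,z,t))
# rod block, dark blob
def blk(c,x0,x1,y0,y1):
    g=c["frame"].max(2)[y0:y1,x0:x1]; n,l,st,ce=cv2.connectedComponentsWithStats((g<40).astype(np.uint8)); i=1+st[1:,4].argmax(); print(st[i]);return ce[i]+[x0,y0]
a=blk(S,140,175,320,352);b=blk(D,300,330,305,340);print(a,b,tri(rays(S,a),rays(D,b)))
np.savetxt("/dev/null",[0])
cv2.imwrite("pics/crop.png",np.hstack([cv2.resize(S["frame"][130:290,225:385],(400,400)),cv2.resize(D["frame"][140:280,195:345],(400,400))]))
E
```

```text
base [87, 142, 135, 139, 137, 135, 138, 137, 136, 135, 137, 137, 137, 137, 138, 108, 49, 45, 52, 39, 26, 23, 22, 46, 91, 87, 86, 89]
120 (array([ 0.53786646, -0.00689883]), 117.43482971191406, 57.49715042114258, -1.6663742065429688)
base [109, 108, 153, 166, 166, 168, 167, 167, 168, 167, 167, 168, 167, 124, 81, 73, 71, 75, 77, 71, 48, 42, 43, 103, 114, 114, 110, 110]
146 (array([ 0.53185388, -0.00793012]), 108.47395324707031, 58.199066162109375, -1.4034423828125)
plain [88, 89, 95, 137, 138, 138, 136, 138, 136, 136, 136, 136, 114, 56, 47, 49, 39, 51, 57, 90, 87, 87, 90, 90, 87, 92, 92, 90]
120 (array([0.42908453, 0.26418716]), 108.63580322265625, 57.90940475463867, 4.3123602867126465)
plain [110, 113, 110, 151, 167, 167, 167, 167, 167, 167, 166, 114, 87, 73, 83, 72, 72, 78, 114, 116, 114, 115, 114, 115, 115, 113, 112, 114]
146 (array([0.42739938, 0.26353143]), 108.09526824951172, 57.890933990478516, 4.791355609893799)
lug [91, 90, 88, 139, 135, 136, 137, 139, 139, 136, 138, 136, 138, 138, 52, 45, 46, 55, 41, 45, 49, 72, 88, 87, 89, 87, 92, 90]
120 (array([0.60635706, 0.23017   ]), 108.61114501953125, 58.053985595703125, -0.976287841796875)
lug [113, 114, 112, 117, 165, 168, 167, 166, 167, 167, 167, 160, 89, 80, 72, 82, 71, 74, 76, 113, 112, 111, 114, 113, 116, 114, 112, 113]
146 (array([0.60450775, 0.22896793]), 109.31727600097656, 57.802330017089844, -1.074188232421875)
[  8   7  21  23 278]
[  9   9  15  24 315]
[158.12230216 338.3705036 ] [315.95238095 324.88888889] [ 0.49122253 -0.26152048  0.14816538]
```

View pics/crop.png

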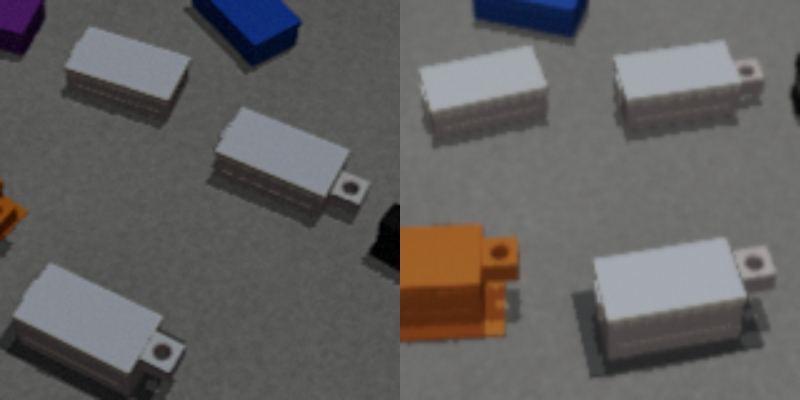

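The crop shows all three white lids cleanly, each with its lug at the +x end. The sizes agree with those given (about 108 x 58 mm), and the scene-minus-side offset is consistent between the objects. Now I'll place the plain case.

```bash
cat >> h.py <<'E'
def R(t):
    c,s=np.cos(t),np.sin(t); return np.array([[c,s,0],[s,-c,0],[0,0,-1.]])
G=.171
def pick(xy,yaw,h,hov=.12,F=30,lift=.16):
    r=R(yaw); reach([*xy,h+G+hov],r); servo_line([*xy,h+G],r,v=.12); grasp(F); print("width",get_grip_width(),get_finger_force())
    servo_line([*xy,h+G+lift],r,v=.15)
def place(xy,yaw,h,hov=.06):
    r=R(yaw); reach([*xy,h+G+hov],r); servo_line([*xy,h+G+.008],r,v=.1); f0=get_force()[2]
    for dz in np.arange(.006,-.004,-.001):
        servo_line([*xy,h+G+dz],r,v=.02); f=get_force()[2]-f0
        if abs(f)>2.5: break
    print("contact dz",dz,f); pause(.2); release(); pause(.2); servo_line([*xy,h+G+.12],r,v=.15)
BASE=np.array([.5328,-.0074]);BY=np.radians(-1.3)
E
python3 - <<'E'
from h import *
pick([.4283,.2639],np.radians(4.6),.024)
print(get_grip_width(),get_finger_force(),get_force())
place(BASE,BY,.074); print(get_time_s())
reach([.40,.30,.40],R(0))
S=camera("scene");D=camera("side")
print(lid(S,(255,228),.086,120),lid(D,(295,215),.086,146),get_time_s())
cv2.imwrite("pics/p1.png",np.hstack([cv2.resize(S["frame"][170:310,200:340],(400,400)),cv2.resize(D["frame"][150:290,220:360],(400,400))]))
E
```

```text
width 0.05979467241326431 29.998945891857147
0.05980797360815526 29.99748855829239 [-0.02999877 -0.31144768 -2.25320954]
contact dz -0.001 13.131291715747441
12.25
(array([0.42934808, 0.25049023]), 1716.976318359375, 1198.031494140625, 26.52743911743164) (array([ 0.53243292, -0.00749831]), 110.09270477294922, 58.82966232299805, -1.4238662719726562) 13.625
```

View pics/p1.png

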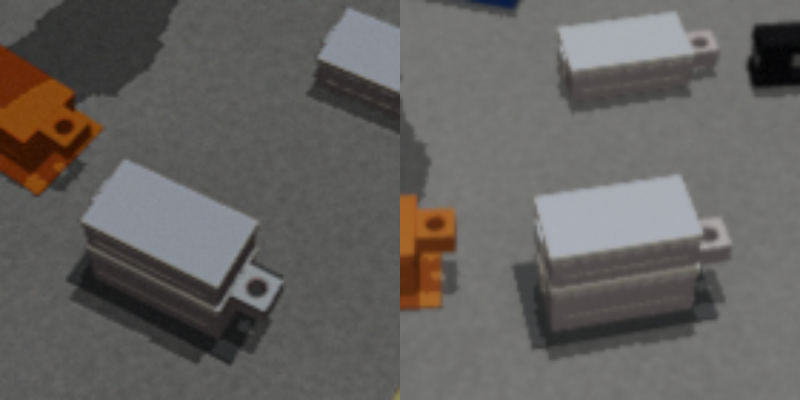

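The picture shows the plain case flush on the base, and the side lid centre is within 1 mm of the base lid. The lug case is next.

```bash
python3 - <<'E'
from h import *
pick([.6055,.2296],np.radians(-1.0),.026,lift=.19)
print(get_grip_width(),get_force())
place(BASE,BY,.112); print(get_time_s())
r=R(BY); reach([.53,.10,.5],r)   # clear for look
S=camera("scene");D=camera("side")
print(lid(D,(293,196),.126,146),get_time_s())
cv2.imwrite("pics/p2.png",np.hstack([cv2.resize(S["frame"][150:310,200:360],(400,400)),cv2.resize(D["frame"][130:290,220:380],(400,400))]))
reach([.53,-.0074,.40],r); W=wrist();cv2.imwrite("pics/w2.png",W["frame"]);np.save("w2.npy",W["T"]);print(W["fx"],W["fy"],W["cx"],W["cy"])
q=np.linalg.inv(W["T"])@[.6018,-.009,.112,1];print(W["fx"]*q[0]/q[2]+W["cx"],W["fy"]*q[1]/q[2]+W["cy"],get_time_s())
E
```

```text
width 0.05957835076734894 30.000161826610565
0.060153784502269235 [-0.32110815  0.35122922 -1.50736725]
contact dz -0.001 10.20741517473237
23.35
(array([0.63108728, 0.32923566]), 2079.567138671875, 1483.273681640625, -11.735374450683594) 24.0833
340.7209638837299 340.7209638837299 282.071153595445 204.40832981105953
283.69395129789916 114.28584060431444 24.775
```

View pics/p2.png

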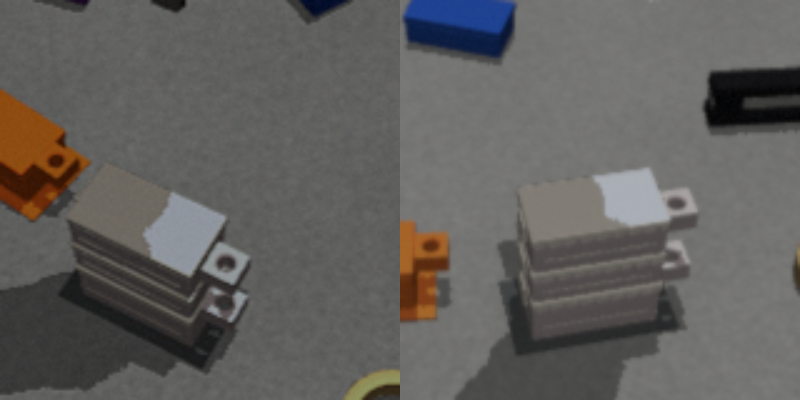

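View pics/w2.png

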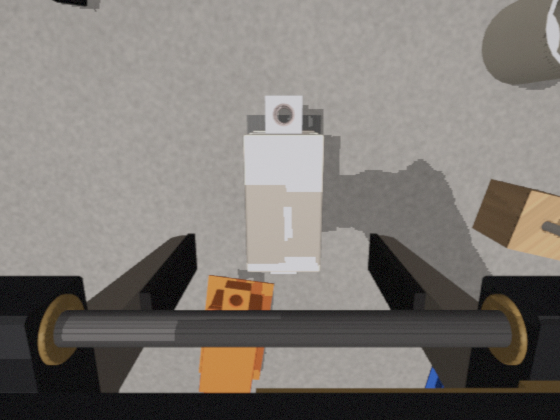

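The pictures show the three-case stack square with both lugs in line, and the upper hole at wrist (284,114), matching the prediction (283.7,114.3). Now I'll measure the hole more precisely and look at the rod from above.

```bash
python3 - <<'E'
from h import *
def hole(c,box,z):
    x0,y0,x1,y1=box; g=cv2.cvtColor(c["frame"],cv2.COLOR_BGR2GRAY)[y0:y1,x0:x1]
    t=(np.percentile(g,85)*.8)
    m=(g>t).astype(np.uint8); ks,hi=cv2.findContours(m,cv2.RETR_CCOMP,cv2.CHAIN_APPROX_NONE)
    hs=[k for k,h in zip(ks,hi[0]) if h[3]>=0]; k=max(hs,key=cv2.contourArea); e=cv2.minEnclosingCircle(k)
    p=onplane(c,k[:,0]+[x0,y0],z); return np.round((p.max(0)+p.min(0))/2,4),np.round(np.ptp(p,0)*1000,1)
W=wrist()
try: print("wrist top",hole(W,(268,98,301,131),.112))
except Exception as e: print(e)
g=cv2.cvtColor(W["frame"],cv2.COLOR_BGR2GRAY)
m=cv2.morphologyEx((g[85:133,240:330]>170).astype(np.uint8),3,np.ones((25,1),np.uint8))
reach([.42,-.26,.47],R(0));S=camera("scene");D=camera("side")
for n,c,b in(("scene",S,(283,248,298,264)),("sideT",D,(325,205,338,218)),):
    try: print(n,hole(c,b,.112))
    except Exception as e: print(n,e)
print(lid(D,(293,208),.126,140),lid(S,(255,228),.126,115))
W=wrist();np.savez("w3.npz",**{k:W[k] for k in W})
q=np.linalg.inv(W["T"])@[.4912,-.2615,.171,1];u=W["fx"]*q[:2]/q[2]+[W["cx"],W["cy"]];print("rod px",u)
x,y=u.astype(int)
im=np.hstack([cv2.resize(W["frame"][max(0,y-70):y+70,max(0,x-70):x+70],(400,400)),cv2.resize(np.vstack([S["frame"][235:290,265:320],D["frame"][195:250,305:360]]),(300,400)[:2])])
cv2.imwrite("pics/w3.png",im); print(get_time_s())
E
```

```text
wrist top (array([ 0.6022, -0.0085]), array([15.7, 16.2]))
scene (array([ 0.6037, -0.0079]), array([18.8, 18.1]))
sideT (array([ 0.601 , -0.0096]), array([18.3, 18.1]))
(array([0.63108728, 0.32923566]), 2079.567138671875, 1483.273681640625, -11.735374450683594) (array([ 0.53324377, -0.00677178]), 110.87657928466797, 58.941001892089844, -1.4683914184570312)
rod px [286.72214108 115.85661463]
26.075
```

View pics/w3.png

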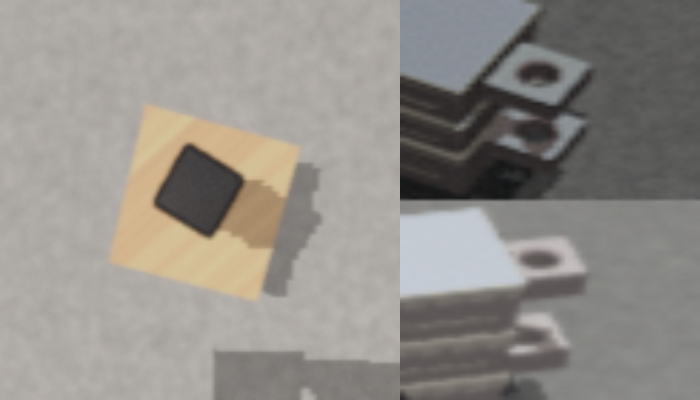

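The crop shows the black block over the stand, turned about 30°, with both lugs concentric. I'll measure the block's yaw and centre from its top, grasp it, lift it to hover, and check the tip with both fixed cameras.

```bash
cat >> h.py <<'E'
LUG=np.array([.602,-.0088])
E
python3 - <<'E'
from h import *
W=dict(np.load("w3.npz")); x0,y0=250,85
g=W["frame"].max(2)[y0:y0+70,x0:x0+75]
n,l,st,ce=cv2.connectedComponentsWithStats((g<70).astype(np.uint8))
i=min(range(1,n),key=lambda i:np.hypot(*(ce[i]+[x0,y0]-[286,116])) if st[i,4]>200 else 1e3)
k=cv2.findContours((l==i).astype(np.uint8),0,cv2.CHAIN_APPROX_NONE)[0][0][:,0]+[x0,y0]
p=onplane(W,k,.171);(cx,cy),sz,a=cv2.minAreaRect((p*1000).astype(np.float32))
yaw=np.radians((a+45)%90-45); print(st[i],cx,cy,sz,np.degrees(yaw))
xy=np.array([cx,cy])/1000
if not(np.hypot(*(xy-[.4912,-.2615]))<.006 and abs(sz[0]-20)<4 and abs(sz[1]-20)<4): raise SystemExit("check")
for z in(.335,.47,.49): print(ik([*LUG,z],R(yaw)) is not None)
pick(xy,yaw,.151,hov=.09,F=40,lift=.155)
print(get_grip_width(),get_force()); 
reach([*LUG,.151+G+.155],R(yaw)); pause(.3); print(get_tcp_pos(),get_time_s(),yaw)
S=camera("scene");D=camera("side")
np.savez("s4.npz",**S);np.savez("d4.npz",**D)
def px(c,p): q=np.linalg.inv(c["T"])@[*p,1]; return np.r_[c["fx"]*q[0]/q[2]+c["cx"],c["fy"]*q[1]/q[2]+c["cy"]]
o=[]
for c in(S,D):
    for z in(.16,.2,.24): print(px(c,[*LUG,z]))
    u=px(c,[*LUG,.17]).astype(int); o.append(cv2.resize(c["frame"][u[1]-60:u[1]+40,u[0]-50:u[0]+50],(400,400),interpolation=0)); print("crop0",u-[50,60])
cv2.imwrite("pics/r4.png",np.hstack(o))
E
```

```text
[ 21  11  30  31 332] 494.6012878417969 -260.3692626953125 (18.227291107177734, 18.374238967895508) -29.941692352294922
True
True
True
width 0.019817445012288402 39.88518834114075
0.019607910731531987 [-0.00570041 -0.18335468  0.19619685]
[ 0.60198063 -0.01009858  0.47697921] 31.25 -0.5225811151667523
[289.42451589 241.75859096]
[289.72975993 229.87804167]
[290.06155195 216.96420566]
crop0 [239 178]
[333.02518294 192.94793181]
[335.23376936 177.12144058]
[337.61290087 160.07284169]
crop0 [283 129]
```

View pics/r4.png

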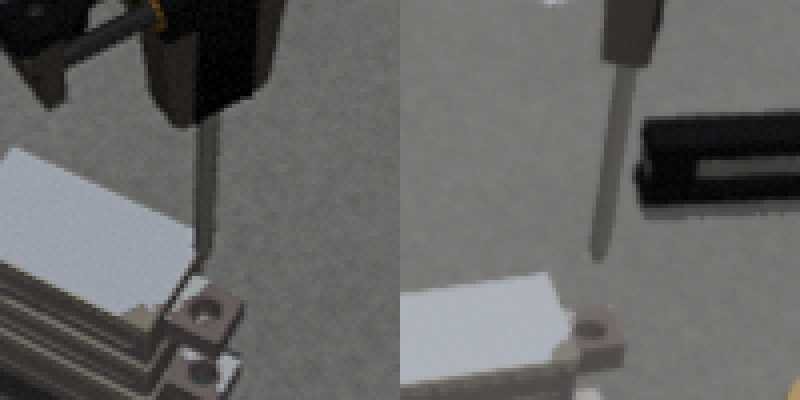

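The crops show the rod upright above the upper lug. Its tip is at scene (289.7,242.3) and side (332.5,193.5), within 0.5 px of the prediction. I'll compare tip and hole per camera, correct, and descend while watching the force.

```bash
python3 - <<'E'
from h import *
S=dict(np.load("s4.npz"));D=dict(np.load("d4.npz"))
tip=tri(rays(S,[289.7,242.0]),rays(D,[332.5,193.2]))
hs=tri(rays(S,[290.3,255.3]),rays(D,[331.0,211.5]))
print("tip",tip,"hole",hs)
def axis(c,r0,r1,x0,x1,bg=12):
    g=cv2.cvtColor(c["frame"],cv2.COLOR_BGR2GRAY).astype(float);out=[]
    for r in range(r0,r1):
        row=g[r,x0:x1]; w=np.clip(np.median(row)-row-8,0,None); out.append(((w*np.arange(x0,x1)).sum()/max(w.sum(),1e-6),r))
    x,y=np.array(out).T; return np.polyfit(y,x,1)
for n,c,a in(("S",S,axis(S,212,232,281,300)),("D",D,axis(D,150,190,324,346))):
    for z in(.165,.23):
        q=np.linalg.inv(c["T"])@[*LUG,z,1];u=c["fx"]*q[:2]/q[2]+[c["cx"],c["cy"]]; print(n,z,"axis col - predicted",round(np.polyval(a,u[1])-u[0],2))
print(get_tcp_pos(),np.round(get_eef_rot(),4).tolist(),get_force(),get_time_s())
E
```

```text
tip [ 0.60187873 -0.00743602  0.15772023] hole [ 0.60369429 -0.00682836  0.10734495]
S 0.165 axis col - predicted -0.42
S 0.23 axis col - predicted 0.07
D 0.165 axis col - predicted 3.37
D 0.23 axis col - predicted 2.47
[ 0.60195632 -0.00950093  0.4770499 ] [[0.8659, -0.5001, 0.0001], [-0.5001, -0.8659, -0.0001], [0.0001, 0.0001, -1.0]] [ 0.07369409 -0.11291778 -1.15037901] 31.35
```

Projected to its known height, the tip lies within about 1 mm of the hole (the side axis fit was spoiled by the stapler). I'll descend with a force guard.

```bash
cat > d.py <<'E'
from h import *
def down(xy,z0,z1,r,v=.05,step=.006,lim=4):
    f0=np.array(get_force())
    for z in np.linspace(z0,z1,max(2,int(abs(z0-z1)/step)+1)):
        servo_line([*xy,z+.317],r,v=v); f=np.array(get_force())-f0
        if abs(f[2])>lim or np.hypot(*f[:2])>lim: print("stop",z,f); return False
    print("ok",z1,f,get_tcp_pos(),get_time_s()); return True
E
python3 - <<'E'
from d import *
r=R(-.52258); xy=[.6022,-.0088]
servo_line([*xy,.135+.317],r,v=.05); pause(.3); print(get_tcp_pos())
if down(xy,.13,.08,r):
    pause(.3)
    print(get_force(),get_finger_force(),get_grip_width())
    if down(xy,.075,.056,r): down(xy,.052,.015,r)
pause(.3);print(get_force(),get_torque(),get_finger_force(),get_grip_width(),get_time_s())
S=camera("scene");D=camera("side")
o=[cv2.resize(S["frame"][200:300,240:340],(400,400)),cv2.resize(D["frame"][160:260,285:385],(400,400))]
cv2.imwrite("pics/f5.png",np.hstack(o))
E
```

```text
[ 0.60221618 -0.00875208  0.45223592]
ok 0.08 [ 0.76219324  1.69862481 -0.61423901] [ 0.60210007 -0.00886361  0.39658407] 34.75
[ 0.33361375 -0.33440135 -0.34037992] 39.94364619255066 0.020024345283700364
ok 0.056 [-0.40508377 -0.2921594  -0.13654315] [ 0.60209942 -0.00887875  0.37258366] 36.125
ok 0.015 [ 0.58836236 -0.01589636 -0.60420122] [ 0.60208475 -0.00886604  0.33157897] 38.025
[ 0.0161261  -0.37524051 -0.08620788] [ 0.03449901 -0.00096976  0.01487091] 39.94336724281311 0.019521219752806927 38.325
```

View pics/f5.png

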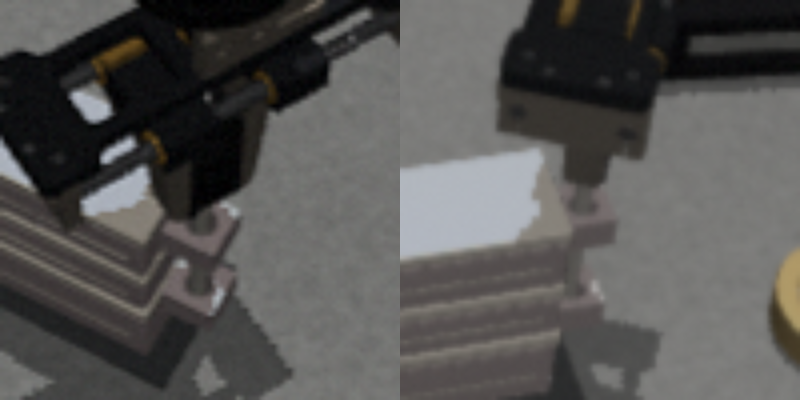

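The picture shows the rod passing through both lugs, the cases square, and the reading shows almost no contact force. I'm handing it in.

```bash
python3 -c "
from cell import *
print(hand_in())"
```

```text
the job is handed in; nothing more can be done
None
```

I handed the job in at about 38 s: both cases are stacked square on the fixed case, and the rod is held upright through both lugs with its tip about 15 mm above the desk. The hand-in returned no verdict.

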